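# Post a spent battery through a spring flap

### The arm

A 6-joint arm with a two-finger parallel gripper is mounted at the origin on a cart in front of the work surface, level with it; the furniture and walls round the work are solid. World frame = base frame: x ahead of the robot, y to its left, z up, the work surface at z = 0. Lengths are in m, angles in rad, forces in N, time in s.
With the tool pointing down it reaches from about 0.325 to 0.9 m from the base axis. Payload 6.1 kg.
Tool frame: the origin (TCP) lies on the centre line of the jaws, within the pads' length; the fingertips stand 25 mm ahead of it and the grasp point (between the pads) lies 6 mm ahead of it (tips_ahead is the z of the fingertips in the tool frame, in m); z points along the fingers, y is the line along which they close (so a half turn about z gives the same grasp; the last joint's range is limited). The gripper opens to 85 mm and grips with 20 to 120 N. Pads are 22 mm wide; open, the fingers measure 114 mm over their backs; the gripper's body (76 mm by 85 mm) begins 54 mm behind the grasp point. The pads swing forward as they close: fully open they stand 13 mm farther back than shut.
Start: joints at [-1.415, 0.22, 1.526, -0, 1.395, -0.126], TCP at [0.174, -0.6, 0.256] pointing down, gripper open.
Joint ranges: [-2.98, 2.98], [-0.91, 2.08], [0.09, 2.57], [-1.24, 4.39], [0.2, 2.65], [-2.68, 2.68]. Speed limits (rad/s): [2.57, 2.57, 3.01, 3.14, 3.14, 3.14].

### API

Orientations are given as a 3x3 rotation matrix whose columns are the frame's x, y, z axes.
In Python, from station import read_state, snapshot, finish_job, tips_ahead gives the robot as it stands.
- The arm moves only by the tool step_arm, never from a script. Its argument "increments" is a list of rows, each a list of 4 numbers: the shift along the tool's x, y, z in m, then the turn about the tool's z in degrees. In form: [[dx, dy, dz, turn], ...]. A call has 1 to 10 rows; each row is the pose to reach, as a shift and turn from the pose commanded when the call began, along the tool's axes at that moment; what a row does not reach only later rows make up. A row lasts 1/10 s, in which the tool goes at most 50 mm and 8.59 degrees, less where a joint would pass 70% of its speed; a pose out of reach is approached as far as the arm can. A call with a gripper value outside its range is refused whole. "grip" is the finger opening in m, from 0 to 0.0854, set as the call begins (left out, the last holds). The fingers move at their own pace and stop on an object; the grip force is fixed at half the most. Time passes only in rows, so rows that repeat a pose let the fingers close. It gives the time, the measured TCP pose, the force, the opening and the grip force at its end, in the units of the state.
- read_state(): the state, without advancing time (a new reading comes with each control period).
- snapshot(name): name is "scene" or "side" or "wrist"; returns a dict with "img" (480x640x3 uint8, red, green, blue), "K" (3x3 intrinsics, pixels), "camera_from_world" (4x4, takes a point from world to camera coordinates). Camera axes: x right, y down, z forward; pixel columns grow to the right and rows downward; lengths in m; the calibration is good to about 2 mm. A picture is of the moment at which its call begins. There is no depth.
- finish_job(): hands the job in; it is judged then, once.
The state is a dict: "t": time; "q": joint angles; "joint_vel": joint speeds; "tau": joint torques, N m; "position": TCP position; "ee_rot": TCP orientation; "contact_force": force on the tool from outside, world axes, zero at the start; "ft_torque": the same for the moment, N m; "grip_width": finger opening in m; "finger_force": force on a finger pad.
Only numpy, scipy, OpenCV 4.12 (cv2) and the standard library are available. Lean on these libraries where they do the work, as an engineer would, in place of code of your own. Each camera call takes 0.05 s, during which the arm holds its last target. There are 200 camera calls.

### The job

Put the spent battery that lies on the tray of the green battery box into the box, without gripping or lifting it: push the spring flap open by its orange roller bar with one finger and keep it open, push the battery along the tray and over its end into the box with the other finger, then let go so that the flap shuts. Leave the other things on the worktop where they are.

Things in the scene. Friction and masses are not known exactly. Their poses are not given: they have to be found in the camera images.
- box: Green battery collection box, 220 (x) x 170 (y) x 135 mm high, fixed to the worktop; hollow. Origin on its underside, x = -110 to 110, y = -95 to 75; z up; x is the direction in which the battery is to be pushed, y points to the hinge side. On its top (z = 135): a grey tray, then an opening (x = 15 to 100, y = -85 to 65) under a black spring flap with an orange bar. Place and turn vary.
- tray_end (a point): Middle of the tray's open end, on its surface (box frame x = 15, y = -42, z = 135 mm). The tray is a flat lane 28 mm wide (y = -56 to -28) between two side lips 6 mm high, from x = -110 to 15 mm, open at both ends. What is pushed over this end while the flap is open 0.6 rad or more falls to the floor of the box.
- flap (a joint): Flap angle (rad): 0 shut, level with the tray; 0.95 fully open (stop). A spring shuts it; 2 N down on the bar start it, about 4 N hold it at 0.8. A black guard on the flap, 16 mm high, stands across the tray end (x = 19 to 22 mm) and bars the way while the flap is shut; it sinks into the box as the flap opens.
- flap_hinge (a point): Point on the flap's hinge line (box frame x = 0, y = 65, z = 135 mm), which runs along the box's x axis; the flap's -y side swings down into the box. The flap covers the opening beyond the tray end and also the strip beside the tray (x = -100 to 98, y = -5 to 65 mm).
- push_bar (a point): Middle of the top of the flap's orange bar, a roller that turns freely about its own axis; the point moves with the flap. It runs along box x = -96 to 56 mm, radius 18, axis (flap shut) at y = 30, 20 above the tray plane: top 38 above it, 72 mm beside the tray's middle. A fingertip pressing it down to 5 mm above the tray plane opens the flap 0.84 rad, to 12 mm 0.66 rad.
- battery: Silver, white and green AA-size battery, 15 mm diameter, 50 mm long, about 25 g, lying along the tray (its long axis is its own y axis, roughly along the box's x axis). Origin: middle of its length, at its underside. Its middle starts 40 to 65 mm short of the tray end. It slides when pushed on its end face; it may roll against a side lip.
- mug: bystander: green and white mug, 78x116x101 with its handle (mm). Origin: centre of its underside
- tin: bystander: short food tin, 86 across, 40 high (mm). Origin: centre of its underside
- spice_jar: bystander: spice jar with green cap, 46 across, 105 high (mm). Origin: centre of its underside
- salt: bystander: small salt shaker with grey cap, 44 across, 90 high (mm). Origin: centre of its underside
- timer: bystander: red and white kitchen timer, 63 across, 46 high (mm). Origin: centre of its underside
- keys: bystander: bunch of keys lying flat, 104x115x8 (mm). Origin: centre of its underside

How it is judged:
On the way, in this order (a step that is already met when the one before it is completed fails the run):
1. a finger pushes the flap open while the battery is still on the tray (value of joint flap above 0.5 rad and contact force between the fingers and box above 0.3 N and z of battery in the frame of box above 0.125 m), for 0.1 s.
2. the battery has gone in while a finger holds the flap open (value of joint flap above 0.35 rad and contact force between the fingers and box above 0.3 N and z of battery in the frame of box below 0.11 m and x of battery in the frame of box between -0.105 and 0.105 m and y of battery in the frame of box between -0.092 and 0.072 m), for 0.05 s.
At the end, for the whole second after the job is handed in: The battery lies at rest inside the box (its origin within the walls and below 75 mm above the box's underside) and the flap has shut (under 0.06 rad) (x of battery in the frame of box between -0.105 and 0.105 m and y of battery in the frame of box between -0.092 and 0.072 m and z of battery in the frame of box below 0.075 m and value of joint flap below 0.06 rad and linear speed of battery below 0.02 m/s); the robot touches nothing.
It fails at once if the battery is lifted more than 25 mm above the tray (z of battery in the frame of box above 0.16 m).
It fails at once if the battery drops off the box (z of battery in the frame of box below 0.12 m and (x of battery in the frame of box below -0.112 m or x of battery in the frame of box above 0.112 m or y of battery in the frame of box below -0.097 m or y of battery in the frame of box above 0.077 m)).
It fails at once if another thing is moved more than 20 mm (distance of any of mug, tin, spice_jar, salt, timer, keys from where it was at the start of the episode above 0.02 m).
It also fails if it takes over 38 s, if anything falls off the work surface, if the arm or the gripper's body presses on something with over 40 N, if the wrist force passes 120 N, or if a joint passes its speed limit or range.

## Working session

There is one attempt and no reset: what is moved stays moved. The work goes in short steps, Python scripts to look and compute and a tool call to move; the robot and the scene stay as the last step left them, time stands still between calls to the robot, and variables do not carry over. Pictures are saved under pics/ and viewed, at most 10 in all, crops included, and the job is handed in when it is done.

Besides the shell and the picture viewer there is one more tool, called after "Emit:" as name(argument=value, ...) on one line, values as JSON. step_arm: Moves the arm, as the interface text tells. Its arguments: {"type":"object","properties":{"increments":{"type":"array","items":{"type":"array","items":{"type":"number"}}},"grip":{"type":"number"}},"required":["increments"]}

```bash
mkdir -p pics; ls
python3 - <<'E'
from station import *
import cv2
s=read_state();print(s['t'],s['position'],s['ee_rot'],s['grip_width'],tips_ahead)
for n in("scene","side"):
    d=snapshot(n);cv2.imwrite(f"pics/{n}0.png",d["img"][:,:,::-1]);print(d["K"],d["camera_from_world"])
E
```

```text
pics
0.0 [ 0.17371092 -0.59977708  0.25518289] [[ 9.60547503e-01  2.78115777e-01 -3.30092043e-04]
 [ 2.78115878e-01 -9.60545511e-01  1.96986827e-03]
 [ 2.30783015e-04 -1.98395588e-03 -9.99998005e-01]] 0.08527985353756774 0.025
[[469.47124608   0.         323.99664399]
 [  0.         469.47124608 244.69174132]
 [  0.           0.           1.        ]] [[-0.75469898 -0.65565008  0.02350363  0.3342061 ]
 [-0.43572483  0.47412312 -0.76508244  0.32370629]
 [ 0.49048275 -0.58764805 -0.64350325  1.30255322]
 [ 0.          0.          0.          1.        ]]
[[448.57857157   0.         316.68244363]
 [  0.         448.57857157 243.36137669]
 [  0.           0.           1.        ]] [[-0.18377371 -0.98281722  0.01724921  0.02534672]
 [-0.46236878  0.07094463 -0.88384499  0.33365879]
 [ 0.86743434 -0.17040297 -0.46746176  0.84386646]
 [ 0.          0.          0.          1.        ]]
```

View pics/scene0.png

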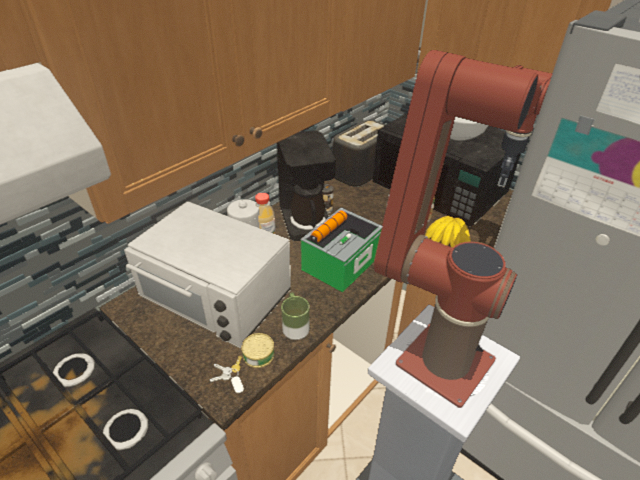

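View pics/side0.png

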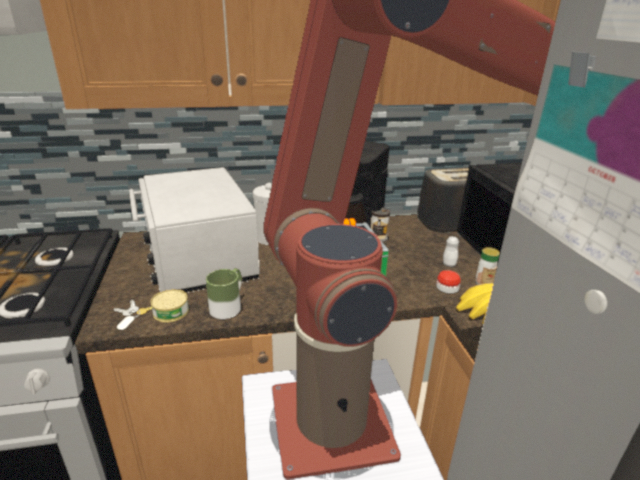

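```bash
cat > h.py <<'E'
from station import *
import cv2, numpy as np
def ray(d,u,v,z):
    M=np.array(d["camera_from_world"]);R=M[:3,:3];c=-R.T@M[:3,3]
    r=R.T@np.linalg.inv(d["K"])@[u,v,1]
    return c+r*(z-c[2])/r[2]
def proj(d,p):
    M=np.array(d["camera_from_world"]);q=d["K"]@(M[:3,:3]@p+M[:3,3]);return q[:2]/q[2]
E
python3 - <<'E'
from h import *
d=snapshot("scene")
c=d["img"][195:300,285:400]
cv2.imwrite("pics/crop1.png",cv2.resize(c,None,fx=5,fy=5,interpolation=cv2.INTER_CUBIC)[:,:,::-1])
E
```

```text
(no output)
```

View pics/crop1.png

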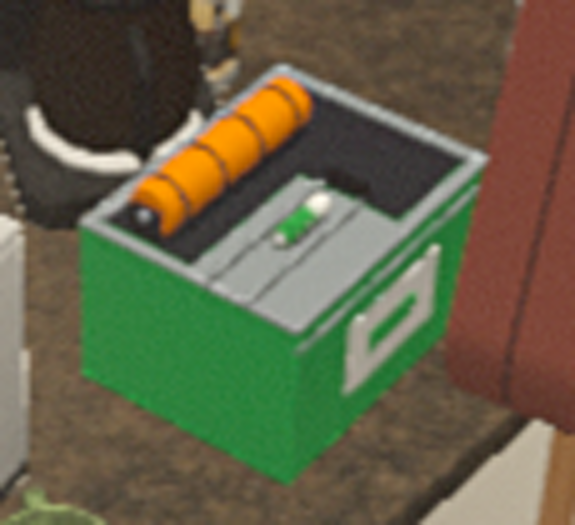

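The crop shows the box top: rim corners at crop px (82,222), (298,335), (488,158), (278,66); the battery is at about (302,220) on the tray, and the orange bar is on the far-left side. The push direction is up-right.

```bash
cat >> h.py <<'E'
def fit(obj,w):
    obj=np.array(obj);w=np.array(w)[:,:2];o=obj-obj.mean(0);q=w-w.mean(0)
    th=np.arctan2((o[:,0]*q[:,1]-o[:,1]*q[:,0]).sum(),(o*q).sum())
    R=np.array([[np.cos(th),-np.sin(th)],[np.sin(th),np.cos(th)]])
    t=w.mean(0)-R@obj.mean(0);return th,t,(obj@R.T+t-w)
E
python3 - <<'E'
from h import *
d=snapshot("scene")
W=[ray(d,285+(u+.5)/5-.5,195+(v+.5)/5-.5,.135) for u,v in[(82,222),(298,335),(488,158),(278,66)]]
print(np.round(W,4))
th,t,r=fit([(-.11,.075),(-.11,-.095),(.11,-.095),(.11,.075)],W);print(th,np.degrees(th),t,r)
for u,v in[(278,240),(325,200)]: print("bat end",ray(d,285+u/5,195+v/5,.1425))
E
```

```text
[[ 0.5451 -0.0019  0.135 ]
 [ 0.3769 -0.0116  0.135 ]
 [ 0.394  -0.2311  0.135 ]
 [ 0.5616 -0.2171  0.135 ]]
-1.495976758618394 -85.71315451849509 [ 0.47936801 -0.11468776] [[ 0.00088158  0.00255137]
 [-0.00047767 -0.00046884]
 [-0.00119012 -0.0003809 ]
 [ 0.00078621 -0.00170163]]
bat end [ 0.4347139  -0.06440191  0.1425    ]
bat end [ 0.43790581 -0.11538396  0.1425    ]
```

Emit:
step_arm(increments=[[0.03,-0.03,-0.01,-6],[0.06,-0.063,-0.02,-13],[0.09,-0.095,-0.03,-20],[0.12,-0.127,-0.04,-27],[0.155,-0.16,-0.04,-34],[0.19,-0.195,-0.04,-42],[0.225,-0.23,-0.04,-50],[0.26,-0.265,-0.04,-58],[0.295,-0.3,-0.04,-66],[0.325,-0.335,-0.04,-74]], grip=0.057)

```text
t: 1.2
position: [0.3935, -0.1862, 0.2964]
ee_rot: [[-0.008, 1.0, 0.001], [1.0, 0.008, -0.0], [-0.0, 0.001, -1.0]]
contact_force: [1.2, 0.2, -0.2]
grip_width: 0.0566
finger_force: 0.0
```

```bash
cat >> h.py <<'E'
TH=-1.495977;T=np.array([.479368,-.114688])
def tobox(p):
    c,s=np.cos(TH),np.sin(TH);return np.array([[c,s],[-s,c]])@(np.array(p[:2])-T)
def toworld(b):
    c,s=np.cos(TH),np.sin(TH);return np.array([[c,-s],[s,c]])@np.array(b)+T
def plan(b,z):
    s=read_state();R=np.array(s["ee_rot"])
    print("pos",s["position"],"box",tobox(s["position"]),"w",s["grip_width"],"F",s["contact_force"])
    g=np.append(toworld(b),z);yaw=np.arctan2(R[1,1],R[0,1])
    print("tool delta",R.T@(g-s["position"]),"turn",-np.degrees(TH+np.pi/2-yaw))
E
python3 -c "
from h import *
plan((-.075,-.007),.29)"
```

```text
pos [ 0.39346673 -0.18615769  0.29643042] box [ 0.06484866 -0.09100328] w 0.05662924302464459 F [ 1.16335838  0.17675372 -0.18867851]
tool delta [0.14512129 0.07452291 0.00645723] turn -3.8088718237491612
```

Emit:
step_arm(increments=[[0.035,0.019,0,-1],[0.07,0.038,0,-2],[0.105,0.056,0,-3],[0.135,0.07,0.004,-3.8],[0.145,0.0745,0.006,-3.8],[0.145,0.0745,0.006,-3.8],[0.145,0.0745,0.006,-3.8]])

```text
t: 1.9
position: [0.4666, -0.0436, 0.2901]
ee_rot: [[-0.069, 0.998, -0.001], [0.998, 0.069, -0.001], [-0.0, -0.001, -1.0]]
contact_force: [-0.1, 0.1, 0.6]
grip_width: 0.0567
finger_force: 0.0
```

```bash
python3 -c "
from h import *
plan((-.075,-.007),.215)
d=snapshot('wrist');cv2.imwrite('pics/w1.png',d['img'][:,:,::-1])
for b,z in [((-.11,.075),.135),((.11,-.095),.135),((.015,-.042),.135),((-.028,-.042),.1425)]: print(b,proj(d,np.append(toworld(b),z)))
d=snapshot('scene')
c=d['img'][150:300,285:425];cv2.imwrite('pics/s1.png',cv2.resize(c,None,fx=4,fy=4)[:,:,::-1])"
```

```text
pos [ 0.46659862 -0.04361205  0.29014393] box [-0.07183161 -0.00742076] w 0.05668990371532723 F [-0.14181098  0.12111701  0.63967494]
tool delta [0.00320679 0.00045785 0.07514208] turn -0.34043299663181614
(-0.11, 0.075) [439.82556017 169.73803427]
(0.11, -0.095) [227.75671023 418.82731125]
(0.015, -0.042) [283.0449147  324.61206887]
(-0.028, -0.042) [279.82717141 280.10777833]
```

View pics/w1.png

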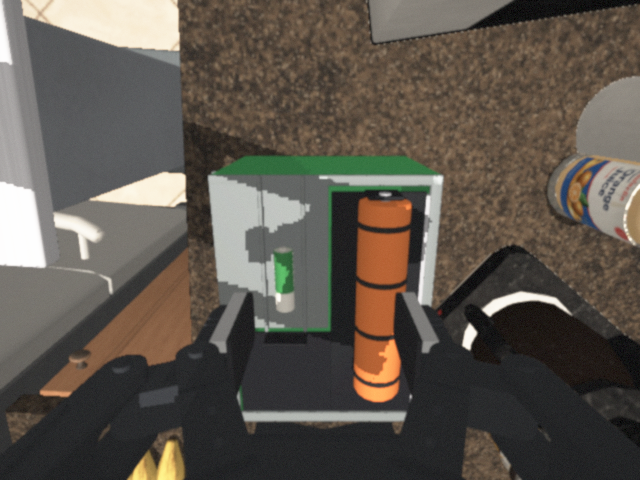

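View pics/s1.png

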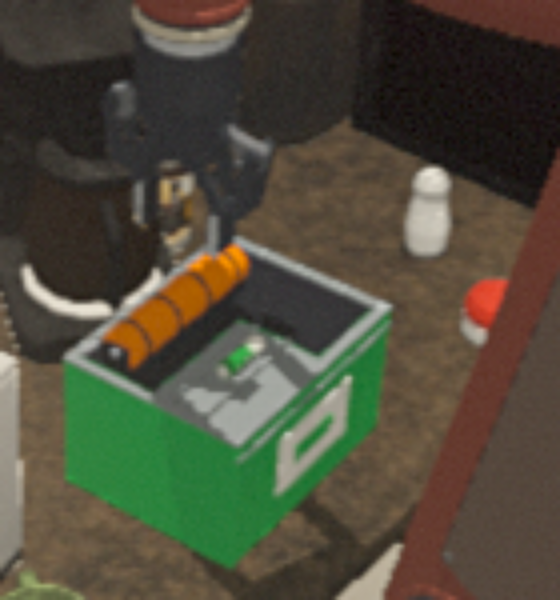

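The wrist view shows the lane between lips at columns 264–302 (middle 283, as predicted). The battery spans rows 249–311 at column 284, and the tray end is at row 330, about 5 mm off the scene fit in x, which the margins cover. Now I'll descend.

Emit:
step_arm(increments=[[0.003,0,0.035,0],[0.004,0,0.07,0],[0.004,0,0.082,0],[0.004,0,0.082,0],[0.004,0,0.082,0],[0.004,0,0.082,0]])

```text
t: 2.6
position: [0.4679, -0.0396, 0.2104]
ee_rot: [[-0.068, 0.998, 0.003], [0.998, 0.068, -0.001], [-0.001, 0.003, -1.0]]
contact_force: [-0.6, -0.0, 0.5]
grip_width: 0.0569
finger_force: 0.0
```

```bash
python3 -c "
from h import *
plan((-.075,-.007),.17)
d=snapshot('scene')
c=d['img'][170:290,285:405];cv2.imwrite('pics/s2.png',cv2.resize(c,None,fx=5,fy=5,interpolation=cv2.INTER_CUBIC)[:,:,::-1])"
```

```text
pos [ 0.46789735 -0.03964598  0.21042265] box [-0.07568951 -0.00582921] w 0.056930003157933555 F [-0.63452094 -0.03105208  0.5389955 ]
tool delta [-0.00065152 -0.00129479  0.0404195 ] turn -0.371038683251998
```

View pics/s2.png

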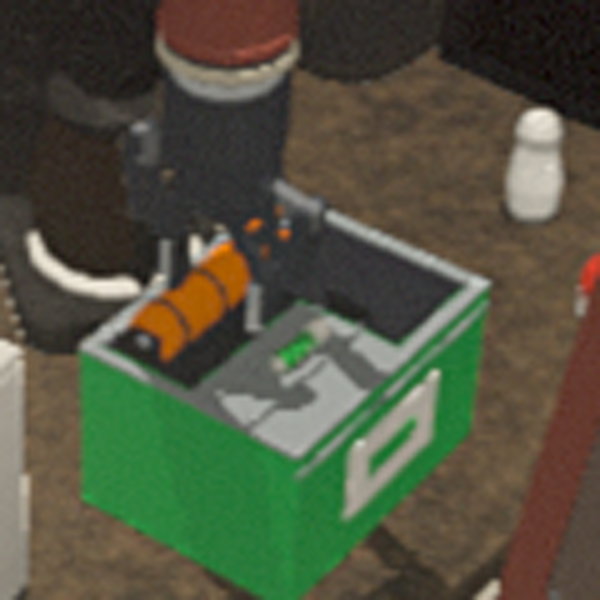

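```bash
python3 -c "
from h import *
d=snapshot('scene')
for u,v in [(254,325),(165,285)]:
  for z in (.185,.192): print(z,tobox(ray(d,285+u/5,170+v/5,z)))
"
```

```text
0.185 [-0.07441164 -0.03528484]
0.192 [-0.08164607 -0.04012106]
0.185 [-0.07656926  0.03090866]
0.192 [-0.08378677  0.02555357]
```

Emit:
step_arm(increments=[[0,-0.001,0.008,0],[0,-0.001,0.012,0],[0,-0.001,0.016,0],[0,-0.001,0.02,0],[0,-0.001,0.022,0],[0,-0.001,0.022,0]])

```text
t: 3.3
position: [0.4656, -0.039, 0.186]
ee_rot: [[-0.069, 0.998, -0.0], [0.998, 0.069, 0.0], [0.0, -0.0, -1.0]]
contact_force: [-0.8, 0.3, 1.2]
grip_width: 0.057
finger_force: 0.9
```

```bash
python3 -c "
from h import *
plan((-.075,-.007),.168)"
```

```text
pos [ 0.46559763 -0.03897022  0.18601919] box [-0.07653527 -0.00807198] w 0.05702131785330206 F [-0.84572112  0.32206234  1.21940204]
tool delta [-0.00153272  0.00108737  0.01801849] turn -0.3347777482761351
```

Emit:
step_arm(increments=[[0,0,0.005,0],[0,0,0.01,0],[0,0,0.014,0],[0,0,0.017,0],[0,0,0.017,0],[0,0,0.017,0]])

```text
t: 3.9
position: [0.4656, -0.039, 0.1693]
ee_rot: [[-0.069, 0.998, -0.0], [0.998, 0.069, 0.0], [0.0, -0.0, -1.0]]
contact_force: [-0.8, 2.2, 2.9]
grip_width: 0.0572
finger_force: 1.5
```

```bash
python3 -c "
from h import *
for i in range(2): plan((-.02,-.007),.166)
d=snapshot('scene')
c=d['img'][170:290,285:405];a=cv2.resize(c,None,fx=5,fy=5,interpolation=cv2.INTER_CUBIC)[:,:,::-1]
cv2.imwrite('pics/s3.png',a)"
```

```text
pos [ 0.46564064 -0.03902221  0.16926088] box [-0.07648022 -0.00803297] w 0.05717355048613313 F [-0.78957297  2.21869217  2.94446907]
tool delta [-0.05647368  0.00137069  0.00324958] turn -0.3419430341671996
pos [ 0.46564064 -0.03902221  0.16926088] box [-0.07648022 -0.00803297] w 0.05717355048613313 F [-0.78957297  2.21869217  2.94446907]
tool delta [-0.05647368  0.00137069  0.00324958] turn -0.3419430341671996
```

View pics/s3.png

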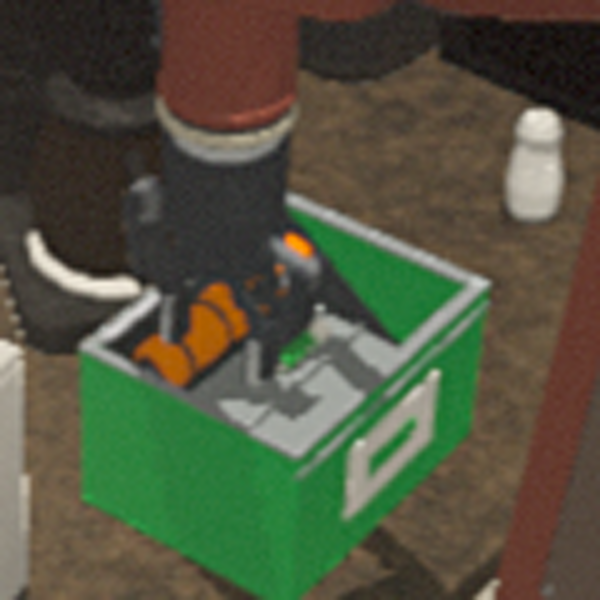

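```bash
python3 -c "
from h import *
d=snapshot('scene')
for x in (-.0875,-.0765):
 for y in (-.037,-.044,-.051,.028):
  for z in (.135,.144,.152): print(x,y,z,np.round((proj(d,np.append(toworld((x,y)),z))-[285,170])*5,0))
"
```

```text
-0.0875 -0.037 0.135 [241. 400.]
-0.0875 -0.037 0.144 [241. 389.]
-0.0875 -0.037 0.152 [242. 379.]
-0.0875 -0.044 0.135 [250. 404.]
-0.0875 -0.044 0.144 [250. 393.]
-0.0875 -0.044 0.152 [251. 383.]
-0.0875 -0.051 0.135 [259. 409.]
-0.0875 -0.051 0.144 [260. 398.]
-0.0875 -0.051 0.152 [260. 388.]
-0.0875 0.028 0.135 [157. 358.]
-0.0875 0.028 0.144 [157. 347.]
-0.0875 0.028 0.152 [157. 337.]
-0.0765 -0.037 0.135 [251. 391.]
-0.0765 -0.037 0.144 [252. 379.]
-0.0765 -0.037 0.152 [252. 370.]
-0.0765 -0.044 0.135 [260. 395.]
-0.0765 -0.044 0.144 [261. 384.]
-0.0765 -0.044 0.152 [261. 374.]
-0.0765 -0.051 0.135 [270. 400.]
-0.0765 -0.051 0.144 [270. 389.]
-0.0765 -0.051 0.152 [271. 379.]
-0.0765 0.028 0.135 [168. 349.]
-0.0765 0.028 0.144 [168. 338.]
-0.0765 0.028 0.152 [168. 328.]
```

Emit:
step_arm(increments=[[0,0.001,0.002,-0.3],[0,0.001,0.004,-0.3],[0,0.001,0.005,-0.3],[0,0.001,0.005,-0.3],[0,0.001,0.005,-0.3]])

```text
t: 4.5
position: [0.4666, -0.0391, 0.1643]
ee_rot: [[-0.074, 0.997, -0.0], [0.997, 0.074, -0.0], [-0.0, -0.0, -1.0]]
contact_force: [-0.9, -0.0, 3.7]
grip_width: 0.057
finger_force: 1.7
```

```bash
python3 -c "
from h import *
plan((.015,-.007),.165)
d=snapshot('scene')
c=d['img'][205:265,300:380];a=cv2.resize(c,None,fx=9,fy=9,interpolation=cv2.INTER_CUBIC)[:,:,::-1]
cv2.imwrite('pics/s4.png',a)"
```

```text
pos [ 0.4666024  -0.03905173  0.16425624] box [-0.07637889 -0.00707611] w 0.05700649356912613 F [-0.89252797 -0.00898663  3.68745289]
tool delta [-0.09137884  0.00014667 -0.00073915] turn -0.04434533254510787
```

View pics/s4.png

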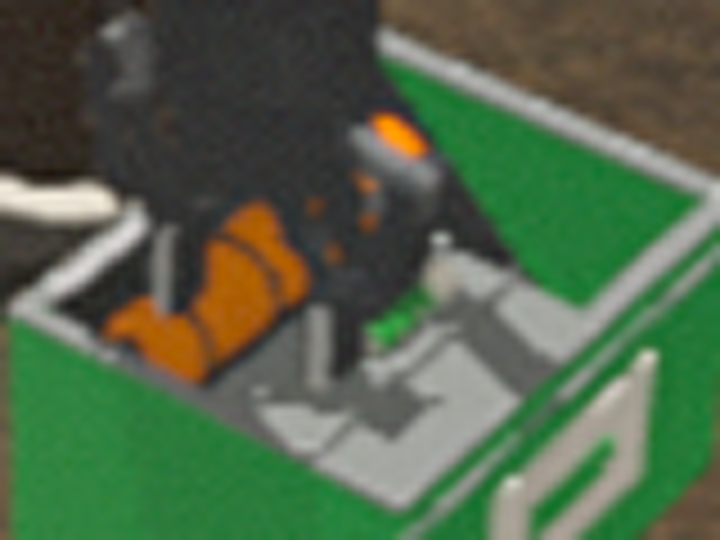

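The flap is well open with the lane finger behind the battery, clear of the tray. I'll press slightly deeper, then push.

Emit:
step_arm(increments=[[0,0,0.001,0],[-0.006,0,0.0015,0],[-0.013,0,0.0015,0],[-0.02,0,0.0015,0],[-0.027,0,0.0015,0],[-0.034,0,0.0015,0],[-0.041,0,0.0015,0],[-0.048,0,0.0015,0],[-0.054,0,0.0015,0],[-0.054,0,0.0015,0]])

```text
t: 5.55
position: [0.4708, -0.094, 0.1629]
ee_rot: [[-0.073, 0.997, 0.0], [0.997, 0.073, -0.001], [-0.001, 0.0, -1.0]]
contact_force: [-1.0, -1.1, 3.1]
grip_width: 0.057
finger_force: 1.8
```

```bash
python3 -c "
from h import *
plan((.018,-.007),.163)
d=snapshot('scene')
c=d['img'][205:265,300:380];a=cv2.resize(c,None,fx=9,fy=9,interpolation=cv2.INTER_CUBIC)[:,:,::-1]
cv2.imwrite('pics/s5.png',a)"
```

```text
pos [ 0.47084133 -0.09404889  0.16291913] box [-0.02121873 -0.00696005] w 0.056971048257399334 F [-0.95029918 -1.10367225  3.08939786]
tool delta [-3.92188103e-02  2.12706794e-05 -3.64325948e-05] turn -0.08940809451150397
```

View pics/s5.png

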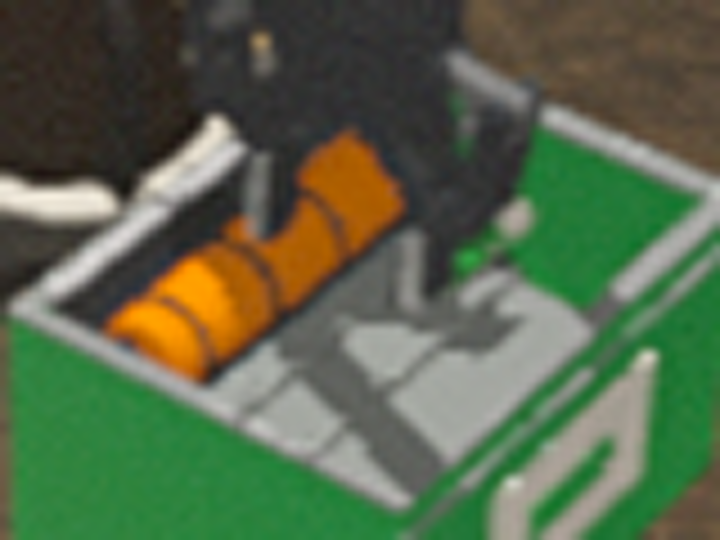

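The battery now sticks out past the tray end with the flap open, so I'll keep pushing.

Emit:
step_arm(increments=[[-0.006,0,0,0],[-0.013,0,0,0],[-0.02,0,0,0],[-0.027,0,0,0],[-0.034,0,0,0],[-0.04,0,0,0],[-0.04,0,0,0],[-0.04,0,0,0],[-0.04,0,0,0]])

```text
t: 6.5
position: [0.4739, -0.1336, 0.1632]
ee_rot: [[-0.074, 0.997, 0.001], [0.997, 0.074, -0.002], [-0.002, 0.001, -1.0]]
contact_force: [0.3, -2.5, 3.7]
grip_width: 0.0572
finger_force: 1.8
```

```bash
python3 -c "
from h import *
plan((.018,-.007),.163)
d=snapshot('scene')
c=d['img'][205:265,300:380];a=cv2.resize(c,None,fx=9,fy=9,interpolation=cv2.INTER_CUBIC)[:,:,::-1]
cv2.imwrite('pics/s6.png',a)"
```

```text
pos [ 0.47393637 -0.13356971  0.16316493] box [ 0.01842287 -0.00682784] w 0.05715594733308301 F [ 0.25581341 -2.49332283  3.73480462]
tool delta [ 0.00042299 -0.00017272  0.00016405] turn -0.059836350985528516
```

View pics/s6.png

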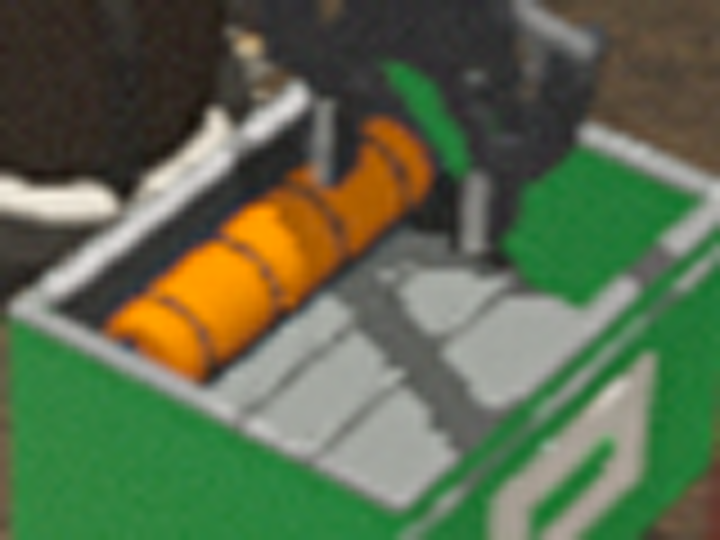

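The battery has left the tray and isn't visible on it; the finger front is past the tray end. I'll push a few mm more, let it settle, then release slowly.

Emit:
step_arm(increments=[[-0.006,0,0,0],[-0.006,0,0,0],[-0.006,0,0,0],[-0.006,0,0,0],[-0.006,0,0,0],[-0.006,0,0,0]])

```text
t: 7.15
position: [0.474, -0.1386, 0.1627]
ee_rot: [[-0.074, 0.997, -0.0], [0.997, 0.074, 0.0], [0.0, -0.0, -1.0]]
contact_force: [-0.5, 1.7, 2.8]
grip_width: 0.0573
finger_force: 1.8
```

```bash
python3 -c "
from h import *
plan((.018,-.007),.163)
for n in ('wrist','scene'):
  d=snapshot(n);cv2.imwrite(f'pics/x_{n}.png',d['img'][:,:,::-1])
  # tray lane check: green/white saturation inside lane and opening at battery height
  h=cv2.cvtColor(d['img'],cv2.COLOR_RGB2HSV)
  for name,x0,x1,z in (('tray',-.105,.012,.137),('mouth',.02,.06,.1425),('floor',-.02,.1,.01)):
    y0,y1=((-.054,-.03) if name!='floor' else (-.09,-.03))
    poly=np.array([proj(d,np.append(toworld(b),z)) for b in((x0,y0),(x1,y0),(x1,y1),(x0,y1))]).astype(int)
    m=np.zeros(h.shape[:2],np.uint8);cv2.fillPoly(m,[poly],255)
    g=((h[...,0]>45)&(h[...,0]<80)&(h[...,1]>120)&(m>0)); print(n,name,poly.tolist(),(m>0).sum(),'green',g.sum(),'bright',((h[...,2]>140)&(h[...,1]<50)&(m>0)).sum())
"
```

```text
pos [ 0.47399514 -0.13859253  0.16272576] box [ 0.02343603 -0.00714468] w 0.057290112365574755 F [-0.52351709  1.67251278  2.84364687]
tool delta [ 0.00543617  0.00014127 -0.00027331] turn -0.03537815500297665
wrist tray [[178, -54], [211, 280], [269, 280], [253, -55]] 18553 green 0 bright 13326
wrist mouth [[209, 304], [217, 386], [272, 386], [268, 304]] 4814 green 1772 bright 138
wrist floor [[207, 163], [221, 314], [296, 314], [292, 163]] 12312 green 817 bright 5366
scene tray [[334, 254], [355, 235], [349, 232], [327, 251]] 218 green 0 bright 156
scene mouth [[357, 233], [364, 227], [357, 224], [350, 230]] 78 green 36 bright 3
scene floor [[356, 274], [376, 255], [361, 248], [341, 267]] 461 green 198 bright 156
```

Emit:
step_arm(increments=[[0,0,-0.008,0],[0,0,-0.018,0],[0,0,-0.03,0],[0,0,-0.05,0],[0,0,-0.08,0],[0,0,-0.11,0],[0,0,-0.11,0],[0,0,-0.11,0],[0,0,-0.11,0],[0,0,-0.11,0]])

```text
t: 8.25
position: [0.4733, -0.1384, 0.2714]
ee_rot: [[-0.074, 0.997, -0.002], [0.997, 0.074, 0.001], [0.001, -0.002, -1.0]]
contact_force: [0.4, -0.1, -0.4]
grip_width: 0.057
finger_force: 0.0
```

```bash
python3 -c "
from h import *
plan((.018,-.007),.163)
d=snapshot('scene');a=cv2.imread('pics/scene0.png')[:,:,::-1];x=cv2.imread('pics/x_scene.png')[:,:,::-1]
def om(i):
  h=cv2.cvtColor(np.ascontiguousarray(i[205:250,300:360]),cv2.COLOR_RGB2HSV);m=(h[...,0]>5)&(h[...,0]<20)&(h[...,1]>180)&(h[...,2]>120);ys,xs=np.nonzero(m);return m.sum(),xs.mean()+300,ys.mean()+205,ys.min()+205,ys.max()+205
print('start',om(a),'open',om(x),'now',om(d['img']))
c=d['img'][225:255,320:362].astype(int);print('green px on tray/mouth', [int((((i[225:250,330:365].astype(int)[...,1]-i[225:250,330:365].astype(int)[...,0])>40)).sum()) for i in (a,x,d['img'])])
"
```

```text
pos [ 0.47334679 -0.13840583  0.27141296] box [ 0.02320139 -0.00777726] w 0.05700495897527692 F [ 0.3984541  -0.11334688 -0.3682608 ]
tool delta [0.00506714 0.00101864 0.10841732] turn -0.04155958343563634
start (np.int64(387), np.float64(329.47286821705427), np.float64(225.13695090439276), np.int64(211), np.int64(241)) open (np.int64(352), np.float64(329.7130681818182), np.float64(233.0625), np.int64(218), np.int64(246)) now (np.int64(373), np.float64(329.11528150134046), np.float64(225.45844504021449), np.int64(211), np.int64(241))
green px on tray/mouth [43, 108, 14]
```

```bash
python3 -c "
from station import *
print(finish_job())"
```

```text
the job is handed in; nothing more can be done
None
```

The battery was pushed off the tray end into the box while a finger held the flap open; the orange bar then returned to its starting position (flap shut), the gripper was lifted clear and the job handed in at about 8.3 s — I did not see the battery inside the box directly, and the verdict was not shown.

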